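Sweep the used red lenses into the return tray

ROBOT

A 6-joint arm with a two-finger parallel gripper is mounted at the origin on the work surface. World frame = base frame: x ahead of the robot, y to its left, z up, the work surface at z = 0. Lengths are in m, angles in rad, forces in N, time in s.
With the tool pointing down it reaches from about 0.35 to 0.975 m from the base axis. Payload 4.9 kg.
Tool frame: the origin (TCP) lies at the very end of the fingers, on their centre line; the grasp point (between the pads) lies ctrl.grip_point_offset behind it (ctrl.grip_point_offset is the distance from the TCP to the grasp point, in m); z points along the fingers, y is the direction in which the jaws open and shut (so a half turn about z gives the same grasp; the last joint's range is limited). The gripper opens to 85 mm and grips with 20 to 120 N. Pads are 22 mm wide; open, the fingers measure 114 mm over their backs; the gripper's body (76 mm by 85 mm) begins 54 mm behind the grasp point. The pads swing forward as they close: fully open they stand 13 mm farther back than shut.
Start: joints at [-1.29, 0.053, 1.613, -0, 1.476, -0.119], TCP at [0.243, -0.576, 0.231] pointing down, gripper open.
Joint ranges: [-3.01, 3.01], [-1.01, 2.22], [0.06, 2.58], [-1.02, 4.17], [0.09, 2.62], [-3.14, 3.14]. Speed limits (rad/s): [2.57, 2.57, 3.14, 3.14, 3.14, 3.14].

INTERFACE

Orientations are given as a rotation vector (axis times angle).
In Python, from station import ctrl gives the robot as it stands. The module is installed in compiled form; this text tells all that it offers.
- The arm moves only by the shell command python3 -m creep 'ROWS' [FORCE]. ROWS is JSON, a list of rows, each a list of 5 numbers: the closure in counts, from 0 (fully open) to 255 (shut), then the shift along the tool's x, y, z in mm, then the turn about the tool's z in rad. A call has 1 to 12 rows; each row is the pose to reach, as a shift and turn from the pose commanded when the call began, along the tool's axes at that moment; what a row does not reach only later rows make up. A row lasts 1/12 s, in which the tool goes at most 41.7 mm and 7.16 degrees, less where a joint would pass 70% of its speed; a pose out of reach is approached as far as the arm can. A call with a gripper value outside its range is refused whole. The fingers move at their own pace and stop on an object; FORCE is the grip in N (left out, the last holds). Time passes only in rows, so rows that repeat a pose let the fingers close. It gives the time, the measured TCP pose, the force and the opening at its end, in the units of the state.
- ctrl.get_obs(): the state, without advancing time (a new reading comes with each control period).
- ctrl.get_image(name): name is "scene" or "top"; returns the picture (384x512x3 uint8, red, green, blue); there is no depth.
- ctrl.calibration(name): a dict with "fx", "fy", "cx", "cy" (pixels), "R" (3x3) and "t" (3): a world point X has camera coordinates R X + t. Camera axes: x right, y down, z forward; pixel columns grow to the right and rows downward; lengths in m; the calibration is good to about 2 mm. A picture is of the moment at which its call begins. calibration takes no time and is no camera call.
- ctrl.finish_job(): hands the job in, once; it reports no verdict.
Trained networks look in the newest picture that a camera, given by its name, has taken for a name from the list of things; names that differ only in an ending like _2 or _b are one class to them, and where a whole thing is asked for, a point or a joint stands for the part that bears it (a point fixed in the world has none). Each returns a list of dicts, best first, with "conf" (0 to 1); they miss things now and then, are a little off and sometimes report something else, mostly with a low value. They report only what shows in the picture. A call takes as long as a camera call. They do not tell look-alikes from the thing itself.
- ctrl.boxes_of(camera, label): "rect" ([left, top, width, height] in pixels, round what is visible of it).
- ctrl.outline_of(camera, label): "mask" (384x512 bool, what is visible of it) and "rect" ([left, top, width, height] in pixels, round what is visible of it).
The state is a dict: "t": time; "q": joint angles; "dq": joint speeds; "effort": joint torques, N m; "tool_pos": TCP position; "tool_rot": TCP orientation; "contact_force": force on the tool from outside, world axes, zero at the start; "wrist_torque": the same for the moment, N m; "opening": finger opening in m.
Only numpy, scipy, OpenCV 4.12 (cv2) and the standard library are available. Lean on these libraries where they do the work, as an engineer would, in place of code of your own. Each camera call takes 0.05 s, during which the arm holds its last target. There are 200 camera calls.

TASK

The eye test is over: push the three red-rimmed trial lenses across the trolley top with the fingertips, through the open mouth of the return tray, until each lies flat and fully inside it. Slide them only, never pick them up, and leave the black-rimmed lens and everything else on the trolley where it is.

Things in the scene. Friction and masses are not known exactly. Their poses are not given: they have to be found in the camera images.
- lens_red1: Red-rimmed: a trial lens lying flat: round rim 38 mm across and 10 mm thick, pale glass on top, with a small tab (9 mm wide, 5 mm thick, from 2.5 to 7.5 mm above the surface) sticking out 11 mm beyond the rim along the lens's +x. About 30 g, loose, slides on the top. Origin: centre of the underside, z up.
- lens_red2: Red-rimmed: a trial lens lying flat: round rim 38 mm across and 10 mm thick, pale glass on top, with a small tab (9 mm wide, 5 mm thick, from 2.5 to 7.5 mm above the surface) sticking out 11 mm beyond the rim along the lens's +x. About 30 g, loose, slides on the top. Origin: centre of the underside, z up.
- lens_red3: Red-rimmed: a trial lens lying flat: round rim 38 mm across and 10 mm thick, pale glass on top, with a small tab (9 mm wide, 5 mm thick, from 2.5 to 7.5 mm above the surface) sticking out 11 mm beyond the rim along the lens's +x. About 30 g, loose, slides on the top. Origin: centre of the underside, z up.
- lens_black: Black-rimmed, to be left alone: a trial lens lying flat: round rim 38 mm across and 10 mm thick, pale glass on top, with a small tab (9 mm wide, 5 mm thick, from 2.5 to 7.5 mm above the surface) sticking out 11 mm beyond the rim along the lens's +x. About 30 g, loose, slides on the top. Origin: centre of the underside, z up.
- tray: Open-fronted return tray, fixed to the trolley top: blue floor level with the trolley top (no step at the mouth), aluminium walls 6 mm thick and 25 mm high on three sides. Origin: middle of the open mouth, at surface height; its +y points inward, away from the mouth, x along the mouth, z up. Inside 170 mm wide (x from -85 to 85 mm) and 120 mm deep (y from 0 to 120 mm). The mouth looks roughly to the robot's right, towards the lenses, turned up to 15 degrees either way.
- drops: bystander: small standing drop bottle, 26 mm across, 55 mm high, blue cap; origin: centre of its foot
- carton: bystander: green carton standing, 45 x 60 x 90 mm high; origin: centre of its underside
- trial_frame: bystander: dark metal trial frame (spectacles), 135 mm wide along its y, 52 mm high, its arms reach 60 mm along its -x; origin: under the middle of its front
- torch: bystander: red pocket torch lying along its x, 157 mm long (from -65 to 92 mm), 32 mm wide and high; origin: on the surface under the red handle's middle
- occluder: bystander: black flat paddle, 6 mm thick, disc 64 mm across centred 60 mm along its +x, handle 18 mm wide reaching to -83 mm; origin on the surface
Not all that is in view belongs to the job. What is shaped like the lens_red1 but purple is not meant.

How it is judged:
By the outcome, as a careful person would: the job done as asked, in the order asked, and still so for the second after the job is handed in, with the robot touching nothing.
It also fails if it takes over 70 s, if anything falls off the work surface, if the arm or the gripper's body presses on something with over 40 N, if the wrist force passes 120 N, or if a joint passes its speed limit or range.

## Working session

There is one attempt and no reset: what is moved stays moved. The work goes in short steps, Python scripts to look and compute and a shell command to move; the robot and the scene stay as the last step left them, time stands still between calls to the robot, and variables do not carry over. Pictures are saved under pics/ and viewed, about 8 in all and at most 12, crops included, and the job is handed in when it is done.

```bash
mkdir -p pics
cat > h.py <<'E'
import numpy as np, cv2
from station import ctrl
def img(n,name=None):
    a=ctrl.get_image(n)
    if name: cv2.imwrite('pics/'+name,cv2.cvtColor(a,cv2.COLOR_RGB2BGR))
    return a
def toworld(n,u,v,z):
    c=ctrl.calibration(n);R=np.array(c['R']);t=np.array(c['t'])
    d=R.T@np.array([(u-c['cx'])/c['fx'],(v-c['cy'])/c['fy'],1]);o=-R.T@t
    return o+d*(z-o[2])/d[2]
def topix(n,X):
    c=ctrl.calibration(n);p=np.array(c['R'])@np.array(X)+np.array(c['t'])
    return c['fx']*p[0]/p[2]+c['cx'],c['fy']*p[1]/p[2]+c['cy']
E
python3 - <<'E'
from h import *
a=img('top');b=img('scene')
cv2.imwrite('pics/a.png',cv2.cvtColor(a,4)); cv2.imwrite('pics/b.png',cv2.cvtColor(b,4))
for n in('top','scene'):
    c=ctrl.calibration(n);R=np.array(c['R']);print(n,c['fx'],-R.T@np.array(c['t']),R.round(2).tolist())
print(ctrl.get_obs(),ctrl.grip_point_offset)
E
```

```text
top 484.94573665685704 [ 0.39333981 -0.03481619  1.03909719] [[-0.0, -1.0, 0.03], [-0.98, -0.0, -0.17], [0.17, -0.03, -0.98]]
scene 364.72754847451034 [ 1.06138923 -0.37599445  0.61062133] [[0.53, 0.85, 0.02], [0.6, -0.36, -0.72], [-0.6, 0.39, -0.7]]
{'t': 0.1, 'q': array([-1.29001923e+00,  5.32917289e-02,  1.61417661e+00,  8.01169905e-06,
        1.47598982e+00, -1.18973287e-01]), 'dq': array([-0.00090762, -0.00288956, -0.00249396, -0.00038385, -0.00105451,
       -0.00043838]), 'effort': array([-6.58426761e-04, -3.94901669e+01, -3.71365392e+01, -1.35717855e-04,
        3.86690328e-03,  1.01670032e-06]), 'tool_pos': array([ 0.24310182, -0.57516581,  0.23017351]), 'tool_rot': array([-3.07722505e+00, -6.23383332e-01,  2.24191081e-04]), 'contact_force': array([ 0.10767265,  0.27626116, -0.77210102]), 'wrist_torque': array([0.03264742, 0.07146023, 0.00358798]), 'opening': 0.08568318090867728} 0.0187
```

View pics/a.png

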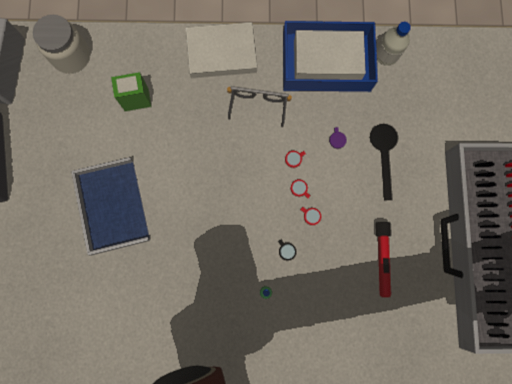

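View pics/b.png

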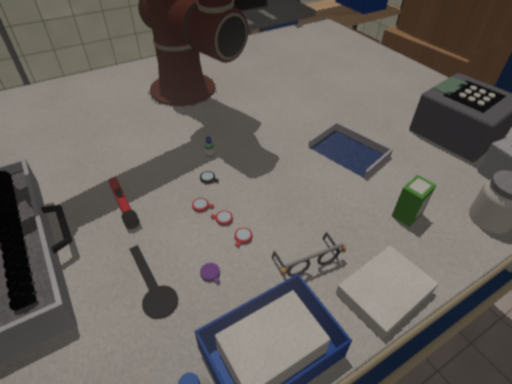

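Top view: red lenses at about (293,158), (299,187), (312,216). Could be mistaken for them: purple (337,140), black (287,251), drops (265,292), red torch (384,260). The tray is at (112,205), with its mouth to the right in the image, which is -y. I'll measure these and check in a close crop.

```bash
cat >> h.py <<'E'
def lenses(a,n='top',draw=None):
    """red rims + tab direction"""
    hsv=cv2.cvtColor(a,cv2.COLOR_RGB2HSV);h,s,v=cv2.split(hsv)
    m=(((h<8)|(h>172))&(s>110)&(v>70)).astype(np.uint8)
    m[:, 345:]=0; m[330:]=0
    k,l,st,ce=cv2.connectedComponentsWithStats(m)
    out=[]
    for i in range(1,k):
        if st[i,4]<15: continue
        ys,xs=np.where(l==i)
        P=np.array([toworld(n,x,y,.008)[:2] for x,y in zip(xs,ys)])
        # circle fit by vote
        lo,hi=P.min(0),P.max(0);best=None
        for cx in np.arange(lo[0]+.01,hi[0]-.01,.001):
            for cy in np.arange(lo[1]+.01,hi[1]-.01,.001):
                d=np.abs(np.hypot(P[:,0]-cx,P[:,1]-cy)-.0175);sc=np.minimum(d,.003).mean()
                if best is None or sc<best[0]: best=(sc,cx,cy)
        if best is None: continue
        _,cx,cy=best;d=np.hypot(P[:,0]-cx,P[:,1]-cy);f=P[d>.022]
        tab=np.degrees(np.arctan2(*(f.mean(0)-[cx,cy])[::-1])) if len(f) else None
        out.append((round(cx,3),round(cy,3),tab and round(float(tab)),len(xs),round(best[0]*1000,2)))
    return out
E
python3 - <<'E'
from h import *
a=img('top')
for l in lenses(a): print(l,[round(x) for x in topix('top',[l[0],l[1],.005])])
for n,z in (('lens_red1',.005),('lens_black',.005),('tray',0),('drops',0),('trial_frame',0),('carton',0)):
    for r in ctrl.boxes_of('top',n):
        x,y,w,h=r['rect'];print(n,round(r['conf'],2),[round(q) for q in r['rect']],toworld('top',x+w/2,y+h/2,z)[:2].round(3))
r=ctrl.outline_of('top','tray')[0]['mask'].astype(np.uint8)
q=cv2.boxPoints(cv2.minAreaRect(np.argwhere(r)[:,::-1].astype(np.float32)))
print(q.round(1).tolist())
h=cv2.cvtColor(a,cv2.COLOR_RGB2HSV);b=cv2.inRange(h,(100,80,30),(125,255,255));b[:140]=0;b[270:]=0;b[:,180:]=0
q=cv2.boxPoints(cv2.minAreaRect(np.argwhere(b)[:,::-1].astype(np.float32)))
print('floor',[(p.round(1).tolist(),toworld('top',*p,0)[:2].round(3).tolist()) for p in q])
c=cv2.resize(a[115:305,65:355],None,fx=2.7,fy=2.7,interpolation=2)
cv2.imwrite('pics/c.png',cv2.cvtColor(c,4))
E
```

```text
(np.float64(0.64), np.float64(-0.141), -59, 109, np.float64(1.43)) [293, 159]
(np.float64(0.576), np.float64(-0.152), -133, 111, np.float64(1.4)) [299, 188]
(np.float64(0.513), np.float64(-0.18), 53, 111, np.float64(1.39)) [312, 216]
lens_red1 0.82 [328, 126, 19, 23] [ 0.687 -0.242]
lens_red1 0.69 [301, 206, 20, 20] [ 0.515 -0.177]
lens_red1 0.68 [286, 152, 21, 13] [ 0.64  -0.147]
lens_red1 0.64 [288, 180, 25, 18] [ 0.573 -0.155]
lens_black 0.55 [280, 242, 17, 17] [ 0.44  -0.128]
tray 0.57 [73, 157, 76, 97] [0.538 0.251]
tray 0.22 [289, 182, 19, 16] [ 0.573 -0.153]
drops 0.52 [371, 127, 29, 74] [ 0.63  -0.347]
drops 0.46 [375, 220, 16, 80] [ 0.42  -0.332]
trial_frame 0.65 [226, 87, 66, 43] [ 0.757 -0.067]
carton 0.58 [114, 72, 38, 36] [0.797 0.217]
carton 0.32 [73, 157, 77, 97] [0.536 0.251]
[[70.0999984741211, 169.6999969482422], [132.10000610351562, 156.89999389648438], [149.89999389648438, 243.39999389648438], [87.9000015258789, 256.1000061035156]]
floor [([77.0999984741211, 174.6999969482422], [0.604, 0.327]), ([132.0, 162.8000030517578], [0.631, 0.211]), ([148.0, 236.60000610351562], [0.471, 0.17]), ([93.0999984741211, 248.5], [0.446, 0.284])]
```

View pics/c.png

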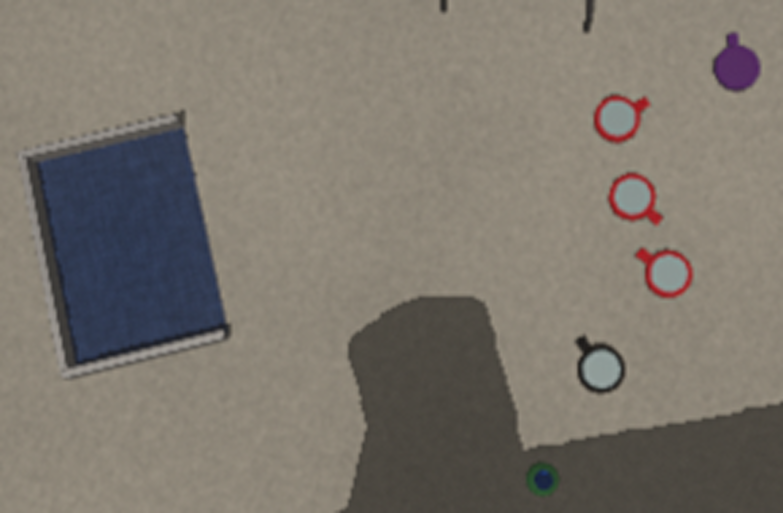

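The crop confirms three red rims, with the purple and black lenses separate. Inside the tray, +y points along about 103° (world). I'll push with a partly closed gripper acting as a cradle. First I need a helper to convert world goals into row numbers.

```bash
cat >> h.py <<'E'
from scipy.spatial.transform import Rotation as Ro
def shift(x,y,z,phi):
    o=ctrl.get_obs();R=Ro.from_rotvec(o['tool_rot']).as_matrix()
    d=R.T@(np.array([x,y,z])-o['tool_pos']);p0=np.degrees(np.arctan2(R[1,0],R[0,0]))
    print('from',o['tool_pos'].round(4),'phi',round(p0,1),'F',o['contact_force'].round(1),'open',round(o['opening'],4),'-> shift mm',(d*1000).round(1),'turn',round(-np.radians(phi-p0),3))
M=np.array([.551,.190]);IN=np.array([np.cos(np.radians(103)),np.sin(np.radians(103))]);AL=np.array([IN[1],-IN[0]])
def tray(p): d=np.array(p)-M; return (d@AL).round(3),(d@IN).round(3)
def intray(l,d): return (M+l*AL+d*IN).round(3)
E
python3 -c "
from h import *
shift(.659,-.187,.08,112)
for p in ((.048,.085),(0,.048),(-.048,.085)): print(p,intray(*p))"
```

```text
from [ 0.2433 -0.5757  0.2313] phi 22.9 F [0.5 0.5 0.1] open 0.0858 -> shift mm [ 534.3 -196.2  151.3] turn -1.555
(0.048, 0.085) [0.579 0.284]
(0, 0.048) [0.54  0.237]
(-0.048, 0.085) [0.485 0.262]
```

```bash
python3 -m creep '[[170,40,-15,0,-0.12],[170,80,-30,0,-0.24],[170,120,-45,0,-0.36],[170,160,-60,0,-0.48],[170,200,-75,0,-0.6],[170,238,-88,0,-0.72],[170,276,-102,10,-0.84],[170,314,-116,20,-0.96],[170,352,-130,30,-1.08],[170,390,-144,40,-1.2],[170,428,-158,50,-1.32],[170,466,-172,60,-1.44]]' 20
python3 -c "
from h import *
shift(.659,-.187,.08,112)"
```

```text
t: 1.5
tool_pos: [0.6041, -0.2369, 0.172]
tool_rot: [1.895, 2.505, -0.0]
contact_force: [-0.4, -1.2, 0.1]
opening: 0.0286
from [ 0.6041 -0.2369  0.172 ] phi 105.8 F [-0.4 -1.2  0.1] open 0.0286 -> shift mm [33.1 66.4 92. ] turn -0.109
```

```bash
python3 -m creep '[[170,15,25,20,-0.1],[170,30,50,45,-0.109],[170,33,66,70,-0.109],[170,33,66,92,-0.109],[170,33,66,120,-0.109],[170,33,66,140,-0.109],[170,33,66,150,-0.109],[170,33,66,150,-0.109]]'
python3 - <<'E'
from h import *
shift(.64,-.141,.013,112)
a=img('top');b=img('scene');print(lenses(a))
u,v=map(int,topix('scene',[.64,-.14,.03]))
c=np.hstack([cv2.resize(a[100:240,230:370],(400,400)),cv2.resize(b[v-80:v+80,u-80:u+80],(400,400))])
cv2.imwrite('pics/d.png',cv2.cvtColor(c,4))
E
```

```text
t: 2.17
tool_pos: [0.6554, -0.1882, 0.0187]
tool_rot: [-1.761, -2.594, 0.002]
contact_force: [-0.9, -0.0, 0.1]
opening: 0.0283
from [ 0.6554 -0.1882  0.0187] phi 111.7 F [-0.9 -0.   0.1] open 0.0283 -> shift mm [49.6  3.1  5.9] turn -0.006Traceback (most recent call last):
  File "<stdin>", line 3, in <module>
  File "h.py", line 24, in lenses
    P=np.array([toworld(n,x,y,.008)[:2] for x,y in zip(xs,ys)])
                ~~~~~~~^^^^^^^^^^^^
  File "h.py", line 8, in toworld
    c=ctrl.calibration(n);R=np.array(c['R']);t=np.array(c['t'])
ValueError: time passes only in moves, steps and waits
```

```bash
sed -i 's/^def toworld/CAL={n:ctrl.calibration(n) for n in ("top","scene")}\ndef toworld/; s/c=ctrl.calibration(n);/c=CAL[n];/' h.py; sed -i 's/c=ctrl.calibration(n);p=/c=CAL[n];p=/; s/if st\[i,4\]<15/if not 15<st[i,4]<160/' h.py
python3 - <<'E'
from h import *
a=img('top');b=img('scene')
u,v=map(int,topix('scene',[.64,-.14,.03]))
c=np.hstack([cv2.resize(a[100:240,230:370],(400,400)),cv2.resize(b[v-60:v+60,u-60:u+60],(400,400))])
cv2.imwrite('pics/d.png',cv2.cvtColor(c,4))
E
```

```text
(no output)
```

View pics/d.png

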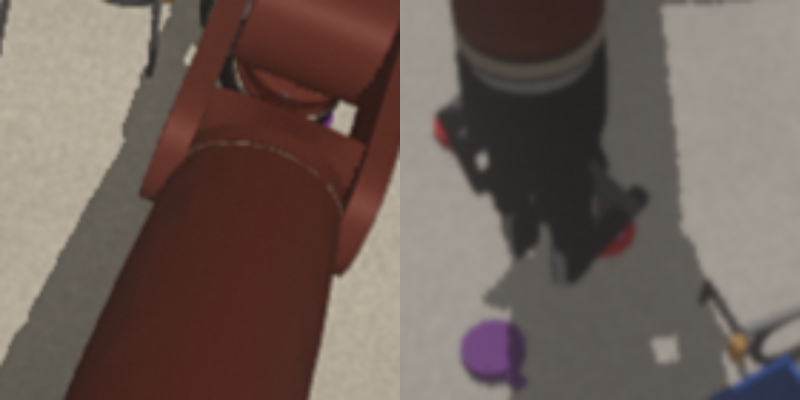

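The top view is blocked by the arm. In the scene view, the fingers stand behind lens A (red at crop right 615,235), clear of the purple one. Lowering next.

```bash
python3 -m creep '[[170,0,3,6,0],[170,0,3,12,0],[170,0,3,15,0],[170,0,3,15,0]]'
python3 - <<'E'
from h import *
shift(.64,-.141,.003,112)
e=intray(.048,.085); A=np.array([.64,-.141]); d=e-A; d/=np.hypot(*d); print(e,d)
E
```

```text
t: 2.7
tool_pos: [0.6597, -0.1877, 0.0061]
tool_rot: [-1.763, -2.598, 0.001]
contact_force: [-1.4, 0.2, -0.5]
opening: 0.0285
from [ 0.6597 -0.1877  0.0061] phi 111.7 F [-1.4  0.2 -0.5] open 0.0285 -> shift mm [50.7 -1.   3.2] turn -0.006
[0.579 0.284] [-0.14207347  0.98985612]
```

```bash
python3 -m creep '[[170,0,0,4,0],[170,8,0,4,0],[170,17,0,4,0],[170,25,0,4,0],[170,35,3,4,0],[170,48,6,4,0],[170,61,9,4,0],[170,75,12,4,0],[170,90,16,4,0],[170,105,20,4,0],[170,120,24,4,0],[170,130,26,4,0]]'
python3 - <<'E'
from h import *
shift(.588,.261,.002,112)
a=img('top');b=img('scene')
print(lenses(a))
o=ctrl.get_obs()['tool_pos'];u,v=map(int,topix('scene',o))
c=np.hstack([cv2.resize(a[100:280,150:350],(400,360)),cv2.resize(b[v-45:v+45,u-50:u+50],(400,360))])
cv2.imwrite('pics/e.png',cv2.cvtColor(c,4))
E
```

```text
t: 3.7
tool_pos: [0.6364, -0.0553, 0.0033]
tool_rot: [-1.763, -2.6, -0.0]
contact_force: [-0.7, -0.5, -0.5]
opening: 0.0286
from [ 0.6364 -0.0553  0.0033] phi 111.7 F [-0.7 -0.5 -0.5] open 0.0286 -> shift mm [311.7  72.2   1.4] turn -0.005
[(np.float64(0.576), np.float64(-0.152), -133, 113, np.float64(1.4)), (np.float64(0.513), np.float64(-0.18), 53, 111, np.float64(1.39))]
```

View pics/e.png

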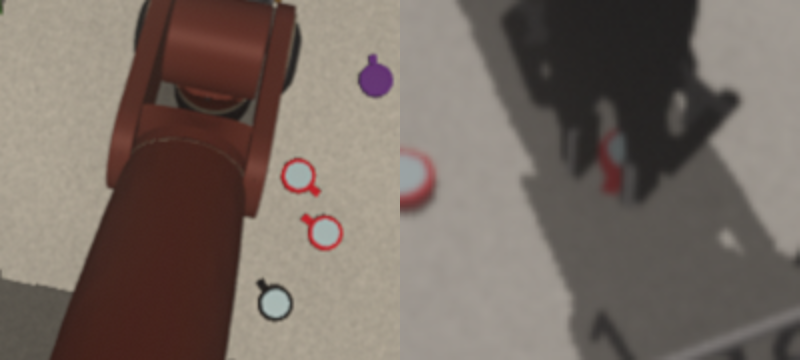

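Lens A sits in the cradle with its tab in the gap (crop right 610,170), and the other lenses haven't moved. Continuing the push.

```bash
python3 -m creep '[[170,12,3,0,0],[170,26,6,0,0],[170,41,9,0,0],[170,56,13,0,0],[170,71,16,0,0],[170,86,20,0,0],[170,101,23,0,0],[170,116,27,0,0],[170,131,30,0,0],[170,146,34,0,0],[170,158,37,0,0],[170,164,38,0,0]]'
python3 -c "
from h import *
shift(.588,.261,.002,112)"
```

```text
t: 4.8
tool_pos: [0.6111, 0.1109, 0.0033]
tool_rot: [-1.762, -2.6, -0.0]
contact_force: [0.2, -0.2, -0.1]
opening: 0.0286
from [0.6111 0.1109 0.0033] phi 111.7 F [ 0.2 -0.2 -0.1] open 0.0286 -> shift mm [148.   34.2   1.3] turn -0.004
```

```bash
python3 -m creep '[[170,12,2,0,0],[170,26,5,0,0],[170,41,8,0,0],[170,56,11,0,0],[170,71,13,0,0],[170,86,16,0,0],[170,101,19,0,0],[170,115,22,0,0],[170,127,24,0,0],[170,137,26,0,0],[170,143,27,0,0],[170,146,27,0,0]]'
python3 -c "
from h import *
shift(.588,.261,.002,112)"
```

```text
t: 5.8
tool_pos: [0.5824, 0.2555, 0.0032]
tool_rot: [1.763, 2.6, 0.0]
contact_force: [0.2, -0.8, 0.7]
opening: 0.0281
from [0.5824 0.2555 0.0032] phi 111.7 F [ 0.2 -0.8  0.7] open 0.0281 -> shift mm [3.1 7.2 1.2] turn -0.005
```

```bash
python3 -m creep '[[170,0,0,0,0],[170,-10,-1,0,0],[170,-25,-2,0,0],[170,-40,-2,-5,0],[170,-45,-2,-30,0],[170,-60,0,-60,0.05],[170,-90,0,-80,0.1],[170,-130,0,-80,0.15],[170,-170,0,-80,0.2],[170,-210,0,-80,0.25],[170,-250,0,-80,0.29],[170,-290,0,-80,0.29]]'
python3 - <<'E'
from h import *
shift(.581,-.202,.09,95)
a=img('top','f.png');print(lenses(a))
E
```

```text
t: 6.8
tool_pos: [0.6901, -0.0195, 0.084]
tool_rot: [2.125, 2.313, 0.0]
contact_force: [-0.4, 0.1, 0.4]
opening: 0.0287
from [ 0.6901 -0.0195  0.084 ] phi 94.8 F [-0.4  0.1  0.4] open 0.0287 -> shift mm [-172.7 -124.1   -6. ] turn -0.003
[(np.float64(0.576), np.float64(-0.152), -133, 111, np.float64(1.4)), (np.float64(0.573), np.float64(0.276), -63, 128, np.float64(1.49)), (np.float64(0.513), np.float64(-0.18), 53, 110, np.float64(1.38))]
```

View pics/f.png

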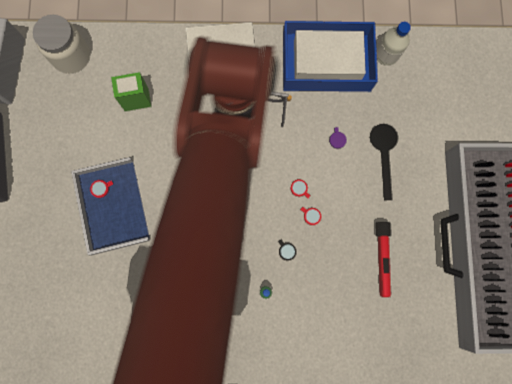

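Lens A is in the tray at (98,188), fully inside, and the others haven't moved. Next is lens B, with the cradle axis at 103° so its tab stays outside the left finger.

```bash
python3 -c "
from h import *
print(tray((.573,.276)));shift(.587,-.202,.006,103)"
```

```text
(np.float64(0.041), np.float64(0.079))
from [ 0.6925 -0.0268  0.0845] phi 94.6 F [-0.5 -3.5  0.7] open 0.0285 -> shift mm [-165.7 -119.5   79. ] turn -0.146
```

```bash
python3 -m creep '[[170,-30,-22,0,-0.03],[170,-60,-44,0,-0.06],[170,-90,-66,0,-0.09],[170,-120,-88,0,-0.12],[170,-150,-110,0,-0.146],[170,-166,-119,5,-0.146],[170,-166,-119,25,-0.146],[170,-166,-119,50,-0.146],[170,-166,-119,68,-0.146],[170,-166,-119,76,-0.146],[170,-166,-119,79,-0.146],[170,-166,-119,79,-0.146]]'
python3 -c "
from h import *
shift(.545,.214,.002,103)"
```

```text
t: 7.85
tool_pos: [0.5852, -0.1916, 0.004]
tool_rot: [-1.948, -2.464, 0.0]
contact_force: [0.9, -1.3, 0.5]
opening: 0.0283
from [ 0.5852 -0.1916  0.004 ] phi 103.4 F [ 0.9 -1.3  0.5] open 0.0283 -> shift mm [403.9  54.5   2.2] turn 0.006
```

```bash
python3 -m creep '[[170,5,0,2,0],[170,11,0,2,0],[170,17,0,2,0],[170,24,1,2,0],[170,34,2,2,0],[170,47,4,2,0],[170,60,6,2,0],[170,75,8,2,0],[170,90,10,2,0],[170,105,12,2,0],[170,118,14,2,0],[170,125,15,2,0]]'
python3 - <<'E'
from h import *
shift(.545,.214,.002,103)
b=img('scene');a=img('top');print(lenses(a))
o=ctrl.get_obs()['tool_pos'];u,v=map(int,topix('scene',o))
cv2.imwrite('pics/g.png',cv2.cvtColor(cv2.resize(b[v-50:v+50,u-60:u+60],(600,500)),4))
E
```

```text
t: 8.85
tool_pos: [0.5709, -0.0636, 0.0021]
tool_rot: [-1.945, -2.467, 0.0]
contact_force: [-0.7, -0.3, -0.0]
opening: 0.0284
from [ 0.5709 -0.0636  0.0021] phi 103.5 F [-0.7 -0.3 -0. ] open 0.0284 -> shift mm [2.76e+02 3.96e+01 2.00e-01] turn 0.009
[(np.float64(0.573), np.float64(0.276), -63, 127, np.float64(1.49)), (np.float64(0.514), np.float64(-0.18), 54, 112, np.float64(1.39))]
```

View pics/g.png

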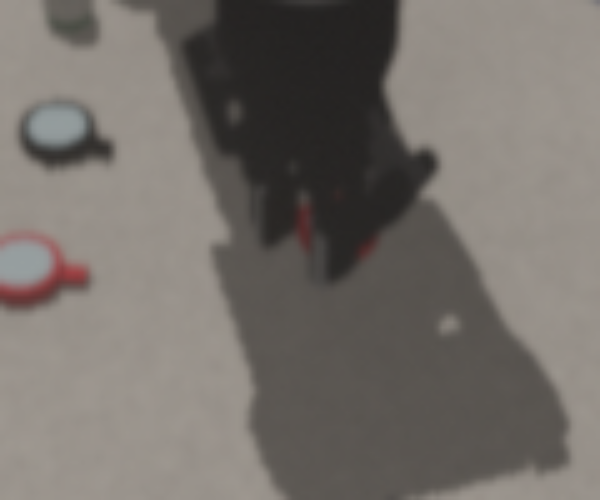

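Lens B rides in front of both fingers (red at 305,225 and 370,245), and lens C and the black lens are untouched. Continuing.

```bash
python3 -m creep '[[170,12,2,0,0],[170,26,4,0,0],[170,41,6,0,0],[170,56,8,0,0],[170,71,10,0,0],[170,86,12,0,0],[170,101,14,0,0],[170,116,17,0,0],[170,131,19,0,0],[170,146,21,0,0],[170,158,23,0,0],[170,164,24,0,0]]'
python3 -c "
from h import *
shift(.545,.214,.002,103)"
```

```text
t: 9.95
tool_pos: [0.5561, 0.101, 0.0021]
tool_rot: [-1.945, -2.466, 0.0]
contact_force: [0.3, 0.2, 1.1]
opening: 0.0286
from [0.5561 0.101  0.0021] phi 103.5 F [0.3 0.2 1.1] open 0.0286 -> shift mm [1.125e+02 1.550e+01 1.000e-01] turn 0.008
```

```bash
python3 -m creep '[[170,10,1,0,0],[170,23,3,0,0],[170,37,5,0,0],[170,51,7,0,0],[170,65,9,0,0],[170,78,11,0,0],[170,90,13,0,0],[170,100,15,0,0],[170,107,16,0,0],[170,111,16,0,0],[170,112,16,0,0],[170,112,16,0,0]]'
python3 -c "
from h import *
shift(.545,.214,.002,103)"
```

```text
t: 10.95
tool_pos: [0.5462, 0.212, 0.0022]
tool_rot: [1.947, 2.466, -0.0]
contact_force: [0.8, -0.0, -1.0]
opening: 0.0282
from [0.5462 0.212  0.0022] phi 103.4 F [ 0.8 -0.  -1. ] open 0.0282 -> shift mm [ 2.2 -0.7  0.2] turn 0.007
```

```bash
python3 -m creep '[[170,-8,0,0,0],[170,-20,0,0,0],[170,-35,0,-5,0],[170,-45,0,-30,0],[170,-60,0,-60,0],[170,-90,0,-80,0.05],[170,-130,0,-80,0.1],[170,-170,0,-80,0.17],[170,-210,0,-80,0.17],[170,-250,0,-80,0.17],[170,-290,0,-80,0.17],[170,-290,0,-80,0.17]]'
python3 - <<'E'
from h import *
a=img('top');print([(l,tray(l[:2])) for l in lenses(a)])
E
sleep 0; python3 -c "
from h import *
shift(.520,-.232,.004,93)"
```

```text
t: 11.95
tool_pos: [0.6146, -0.0783, 0.0831]
tool_rot: [2.155, 2.28, -0.002]
contact_force: [-0.5, 0.6, 0.7]
opening: 0.0285
[((np.float64(0.663), np.float64(-0.096), 102, 78, np.float64(2.34)), (np.float64(0.045), np.float64(-0.304))), ((np.float64(0.573), np.float64(0.276), -63, 128, np.float64(1.49)), (np.float64(0.041), np.float64(0.079))), ((np.float64(0.54), np.float64(0.234), -147, 125, np.float64(1.47)), (np.float64(-0.001), np.float64(0.045))), ((np.float64(0.513), np.float64(-0.18), 53, 111, np.float64(1.39)), (np.float64(-0.12), np.float64(-0.352)))]
from [ 0.6138 -0.0752  0.0826] phi 93.3 F [-0.3  0.2 -0.3] open 0.0285 -> shift mm [-151.1 -102.7   78.7] turn 0.005
```

Lens B is in at tray coordinates (-1, 45) mm. The first entry in the list is part of the arm. Next is lens C, aimed at about (-50, 40) mm.

```bash
python3 -m creep '[[184,-30,-20,0,0],[184,-60,-40,0,0],[184,-90,-60,0,-0.03],[184,-120,-80,0,-0.06],[184,-145,-100,0,-0.06],[184,-146,-101,5,-0.06],[184,-146,-101,5,-0.06]]'
python3 -c "
from h import *
shift(.518,-.225,.004,97)"
```

```text
t: 12.58
tool_pos: [0.5203, -0.2229, 0.0763]
tool_rot: [-2.082, -2.35, 0.0]
contact_force: [-0.6, 1.1, -0.3]
opening: 0.0241
from [ 0.5203 -0.2229  0.0763] phi 96.9 F [-0.6  1.1 -0.3] open 0.0241 -> shift mm [-1.9 -2.5 72.3] turn -0.001
```

```bash
python3 -m creep '[[184,-2,-2,25,0],[184,-2,-2,48,0],[184,-2,-2,64,0],[184,-2,-2,71,0],[184,-2,-2,73,0],[184,-2,-2,73,0]]'
python3 -c "
from h import *
shift(.496,.193,.002,97)"
```

```text
t: 13.08
tool_pos: [0.5205, -0.2236, 0.004]
tool_rot: [-2.078, -2.355, -0.0]
contact_force: [-0.2, -0.2, 0.4]
opening: 0.0235
from [ 0.5205 -0.2236  0.004 ] phi 97.2 F [-0.2 -0.2  0.4] open 0.0235 -> shift mm [416.4  27.7   2.3] turn 0.003
```

```bash
python3 -m creep '[[184,5,-1,2,0],[184,12,-1,2,0],[184,19,-1,2,0],[184,26,0,2,0],[184,36,1,2,0],[184,49,2,2,0],[184,62,3,2,0],[184,77,4,2,0],[184,92,5,2,0],[184,107,6,2,0],[184,120,7,2,0],[184,127,8,2,0]]'
python3 - <<'E'
from h import *
shift(.496,.193,.002,97)
b=img('scene')
o=ctrl.get_obs()['tool_pos'];u,v=map(int,topix('scene',o))
cv2.imwrite('pics/i.png',cv2.cvtColor(cv2.resize(b[v-50:v+50,u-60:u+60],(600,500)),4))
E
```

```text
t: 14.08
tool_pos: [0.5121, -0.0954, 0.0021]
tool_rot: [-2.077, -2.356, 0.0]
contact_force: [-1.0, -1.3, 0.4]
opening: 0.0238
from [ 0.5121 -0.0954  0.0021] phi 97.2 F [-1.  -1.3  0.4] open 0.0238 -> shift mm [2.881e+02 2.020e+01 2.000e-01] turn 0.003
```

View pics/i.png

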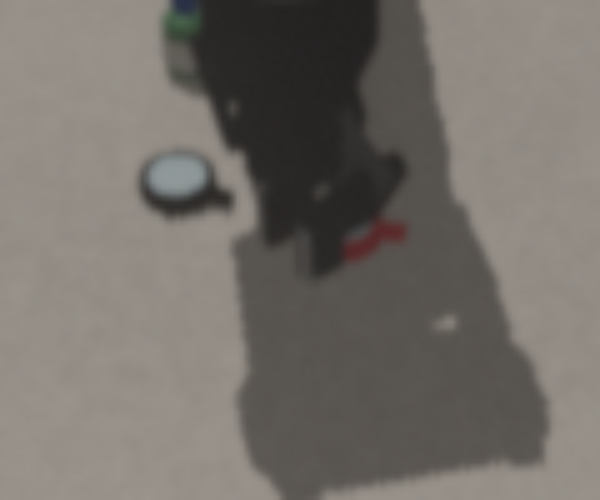

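Lens C is ahead of the fingers (red at 365,245, tab at 395,230), and the black lens and drop bottle are clear. Continuing.

```bash
python3 -m creep '[[184,12,1,0,0],[184,26,2,0,0],[184,41,3,0,0],[184,56,4,0,0],[184,71,5,0,0],[184,86,6,0,0],[184,101,7,0,0],[184,116,8,0,0],[184,131,9,0,0],[184,146,10,0,0],[184,158,11,0,0],[184,164,11,0,0]]'
python3 -c "
from h import *
shift(.496,.193,.002,97)"
```

```text
t: 15.13
tool_pos: [0.5029, 0.0679, 0.0021]
tool_rot: [-2.078, -2.355, -0.0]
contact_force: [0.4, -0.3, -0.2]
opening: 0.0236
from [0.5029 0.0679 0.0021] phi 97.1 F [ 0.4 -0.3 -0.2] open 0.0236 -> shift mm [1.249e+02 8.700e+00 1.000e-01] turn 0.003
```

```bash
python3 -m creep '[[184,10,1,0,0],[184,23,2,0,0],[184,37,3,0,0],[184,51,4,0,0],[184,65,5,0,0],[184,78,6,0,0],[184,91,7,0,0],[184,103,8,0,0],[184,112,9,0,0],[184,119,9,0,0],[184,123,9,0,0],[184,123,9,0,0]]'
python3 -c "
from h import *
shift(.496,.193,.002,97)"
```

```text
t: 16.13
tool_pos: [0.4967, 0.1903, 0.0022]
tool_rot: [-2.079, -2.355, 0.0]
contact_force: [0.2, 0.8, -0.4]
opening: 0.0238
from [0.4967 0.1903 0.0022] phi 97.1 F [ 0.2  0.8 -0.4] open 0.0238 -> shift mm [ 2.7 -0.4  0.2] turn 0.003
```

```bash
python3 -m creep '[[184,-8,0,0,0],[184,-20,0,0,0],[184,-35,0,-5,0],[184,-45,0,-30,0],[184,-60,0,-70,0],[184,-75,0,-110,0],[184,-100,30,-140,0],[184,-140,50,-140,0],[184,-180,70,-140,0],[184,-220,90,-140,0],[184,-260,100,-140,0],[184,-260,100,-140,0]]'
python3 - <<'E'
from h import *
a=img('top','j.png');print([(l[2:],tray(l[:2])) for l in lenses(a)])
c=cv2.resize(a[100:310,50:350],None,fx=2.5,fy=2.5,interpolation=2);cv2.imwrite('pics/j.png',cv2.cvtColor(c,4))
E
```

```text
t: 17.13
tool_pos: [0.6296, -0.0623, 0.1426]
tool_rot: [2.084, 2.348, -0.001]
contact_force: [-0.5, -0.1, 0.2]
opening: 0.0239
[((100, 98, np.float64(2.45)), (np.float64(0.091), np.float64(-0.299))), ((84, 156, np.float64(2.67)), (np.float64(0.1), np.float64(-0.292))), ((-63, 128, np.float64(1.5)), (np.float64(0.041), np.float64(0.079)))]
```

View pics/j.png

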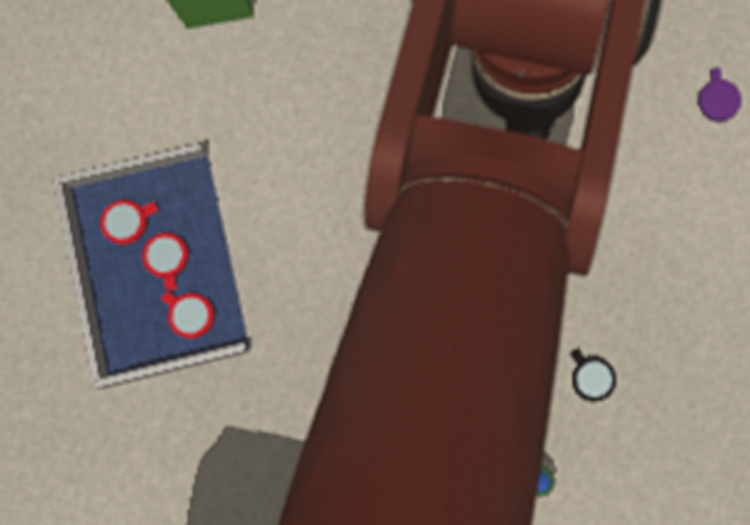

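All three lenses show inside the blue floor: (123,221), (165,255) and (190,315) in the crop. The black lens hasn't moved. Two tabs touch, so I'll check from the side that both lenses lie flat.

Run:
```python
from h import *
print('C',tray(toworld('top',50+190/2.5,100+315/2.5,.009)[:2]),'black',toworld('top',50+594/2.5,100+378/2.5,.005)[:2].round(3))
b=img('scene');u,v=map(int,topix('scene',[.53,.25,0]))
cv2.imwrite('pics/k.png',cv2.cvtColor(cv2.resize(b[v-40:v+40,u-50:u+50],(750,600),interpolation=2),4))
```

```text
C (np.float64(-0.052), np.float64(0.038)) black [ 0.439 -0.126]
```

View pics/k.png

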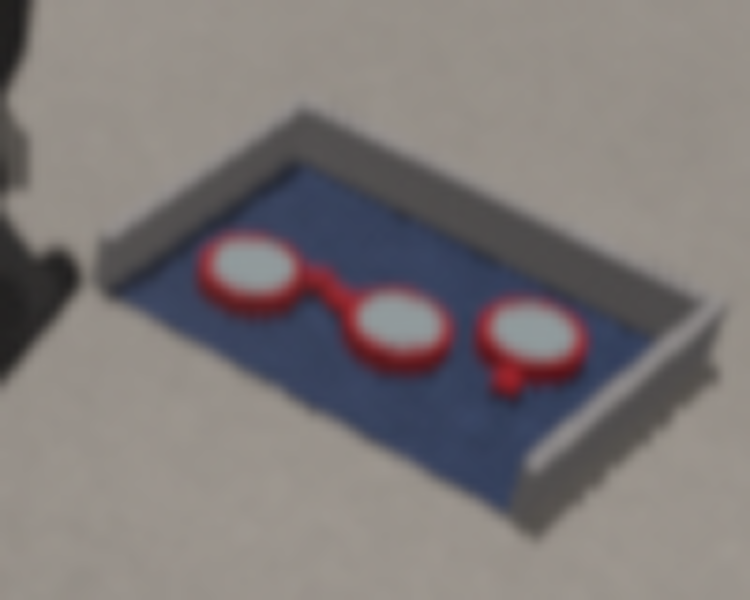

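All three lie flat and fully inside, at (250,270), (400,325) and (530,338), and the tabs only touch side by side. Handing in.

```bash
python3 -c "
from station import ctrl
print(ctrl.finish_job(), ctrl.get_obs()['t'])"
```

```text
the job is handed in; nothing more can be done
the job is handed in; nothing more can be done
```

All three red-rimmed lenses lie flat and fully inside the return tray. I slid each one in with the partly closed fingertips and never lifted any. The job was handed in after about 17 s of the 70 s allowed.

- **Positions in the tray:** in tray coordinates, the centres read about (41, 79), (0, 45) and (−52, 38) mm. The middle value dates from before the last push, which turned that lens a little where the tabs met.
- **Last pictures:** the tabs of two lenses touch each other, but both lenses look flat and inside.
- **Left alone:** the black lens measured (0.439, −0.126) m at the end against (0.440, −0.128) m at first, within measuring error. The purple lens, drop bottle and trial frame were clear in the pictures along the way; I did not measure them again at the end.
- **Forces:** wrist force stayed within a few newtons in every reading, and at hand-in the gripper was about 14 cm above the surface, touching nothing.
- **Checks that failed:** in the last pictures my red-rim detector also picked up parts of the arm. In the final one it merged the two touching lenses, so I read the third lens's position by hand from the picture.

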